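# Put the reagent containers away in rows by kind

## Robot

A 6-joint arm with a two-finger parallel gripper is mounted at the origin on the work surface. World frame = base frame: x ahead of the robot, y to its left, z up, the work surface at z = 0. Lengths are in m, angles in rad, forces in N, time in s.
With the tool pointing down it reaches from about 0.3 to 1 m from the base axis. Payload 5.1 kg.
Tool frame: the origin (TCP) lies at the very end of the fingers, on their centre line; the grasp point (between the pads) lies 19 mm behind it; x points along the fingers, z is the direction in which the jaws open and shut, and the axes are right-handed (so a half turn about x gives the same grasp; the last joint's range is limited). The gripper opens to 95 mm and grips with 3 to 60 N. Pads are 20 mm wide; open, the fingers measure 119 mm over their backs; the gripper's body (75 mm by 180 mm) begins 59 mm behind the grasp point.
Start: joints at [1.144, 0.124, 1.65, -0, 1.367, -0.083], TCP at [0.219, 0.612, 0.215] pointing down, gripper open.
Joint ranges: [-2.61, 2.61], [-1.02, 2.33], [0.03, 2.71], [-1.35, 4.49], [0.32, 2.68], [-2.91, 2.91]. Speed limits (rad/s): [2.57, 2.57, 3.14, 3.14, 3.14, 3.14].

## Interface

Orientations are given as a rotation vector (axis times angle).
In Python, from bench import monitor, optics, manip gives the robot as it stands. The module is installed in compiled form; this text tells all that it offers.
- The arm moves only by the tool apply_moves, never from a script. Its argument "increments" is one flat list of numbers, 7 for each row, row after row: the shift along the tool's x, y, z in cm, then the turn, a rotation vector about the tool's x, y, z in degrees, then the finger opening in cm, from 0 to 9.51. In form: [x, y, z, wx, wy, wz, claw, x, y, z, wx, wy, wz, claw, ...]. A call has 1 to 12 rows; each row shifts and turns the commanded pose from where the row before left it, along the tool's axes as they then stand; what a row does not reach is not made up. A row lasts 1/10 s, in which the tool goes at most 50 mm and 8.59 degrees, less where a joint would pass 70% of its speed; a pose out of reach is approached as far as the arm can. A call with a gripper value outside its range is refused whole. The fingers move at their own pace and stop on an object; "grip_force" is the grip in N (left out, the last holds). Time passes only in rows, so rows that do not move let the fingers close. It gives the time, the measured TCP pose, the force and the opening at its end, in the units of the state.
- monitor.read_state(): the state, without advancing time (a new reading comes with each control period).
- optics.grab_frame(name): name is "scene" or "top" or "wrist"; returns (picture, depth): 420x560x3 uint8, red, green, blue; 420x560 float32, m along the optical axis (not along the pixel's ray), 0 where there is no reading.
- optics.calibration(name): a dict with "intrinsics" (3x3 intrinsics, pixels), "dist" ([k1, k2, p1, p2, k3] as OpenCV has them; the pictures are not rectified), "R" (3x3) and "t" (3): a world point X has camera coordinates R X + t. Camera axes: x right, y down, z forward; pixel columns grow to the right and rows downward; lengths in m; the calibration is good to about 2 mm. A picture is of the moment at which its call begins: read the wrist's pose just before it. calibration takes no time and is no camera call; for the wrist camera it gives the pose at the moment of the call.
- manip.hand_in(): hands the job in, once; it reports no verdict.
The state is a dict: "time": time; "joints": joint angles; "joint_velocities": joint speeds; "effort": joint torques, N m; "tcp_pos": TCP position; "ee_rot": TCP orientation; "ft_force": force on the tool from outside, world axes, zero at the start; "ft_torque": the same for the moment, N m; "opening": finger opening in m.
Only numpy, scipy, OpenCV 4.12 (cv2) and the standard library are available. Lean on these libraries where they do the work, as an engineer would, in place of code of your own. Each camera call takes 0.05 s, during which the arm holds its last target. There are 200 camera calls.

## Task

Put every loose container from the bench away on the low shelf, upright, on the mat where one of its own kind (slim bottle, square bottle or wide jar) already stands. On each mat they must form one straight, unbroken row along the middle of the mat, starting next to the one that is already there, with gaps of no more than 15 mm, square bottles turned square to the shelf. Leave the containers already on the shelf in their places and do not disturb the wash bottle, beaker and carton.

Things in the scene. Friction and masses are not known exactly. Their poses are not given: they have to be found in the camera images.
- shelf: low white fixed bench shelf, 260 mm long (its x) by 350 mm deep (its y), its flat top 50 mm above the bench; origin at the centre of its underside, z up, -x end nearest the robot. Three grey mats 256 x 84 mm lie side by side flush in its top, running along its x, 108 mm from middle to middle (y = +108, 0, -108 mm). All that stands on it is free to slide
- mat0 (a point): centre of the left (+y) mat of the shelf, on its surface; x along the mat (its middle line), pointing away from the robot, y to the left, z up
- mat1 (a point): centre of the middle mat of the shelf, on its surface; x along the mat (its middle line), pointing away from the robot, y to the left, z up
- mat2 (a point): centre of the right (-y) mat of the shelf, on its surface; x along the mat (its middle line), pointing away from the robot, y to the left, z up
- slim_first_c (a point): the slim container that already stands on a mat, near its far end on the middle line, and marks that mat for its kind (which mat varies); about 0.3 kg, not to be moved. slim round bottle: amber glass body 48 mm in diameter, upright wall from its foot to 60 mm up, narrow neck and white cap 28 mm in diameter, 90 mm tall in all. The point is its centre, half-way up (45 mm above its foot), z up
- square_first_c (a point): the square container that already stands on a mat, near its far end on the middle line, and marks that mat for its kind (which mat varies); about 0.3 kg, not to be moved. square bottle: white plastic body 48 x 48 mm, 68 mm tall, with a round white cap 30 mm in diameter, 88 mm tall in all; x and y are square to its sides. The point is its centre, half-way up (44 mm above its foot), z up
- jar_first_c (a point): the jar container that already stands on a mat, near its far end on the middle line, and marks that mat for its kind (which mat varies); about 0.3 kg, not to be moved. wide jar: amber glass 58 mm in diameter, upright wall to 56 mm up, with a white cap 57 mm wide, 78 mm tall in all. The point is its centre, half-way up (39 mm above its foot), z up
- slim1_c (a point): loose slim round bottle: amber glass body 48 mm in diameter, upright wall from its foot to 60 mm up, narrow neck and white cap 28 mm in diameter, 90 mm tall in all; 160 g on average, its weight low (about 20 mm above its foot); stands on the bench at the right at the start, or is absent. The point is its centre, half-way up (45 mm above its foot), z up
- slim2_c (a point): loose slim round bottle: amber glass body 48 mm in diameter, upright wall from its foot to 60 mm up, narrow neck and white cap 28 mm in diameter, 90 mm tall in all; 160 g on average, its weight low (about 20 mm above its foot); stands on the bench at the right at the start, or is absent. The point is its centre, half-way up (45 mm above its foot), z up
- slim3_c (a point): loose slim round bottle: amber glass body 48 mm in diameter, upright wall from its foot to 60 mm up, narrow neck and white cap 28 mm in diameter, 90 mm tall in all; 160 g on average, its weight low (about 20 mm above its foot); stands on the bench at the right at the start, or is absent. The point is its centre, half-way up (45 mm above its foot), z up
- square1_c (a point): loose square bottle: white plastic body 48 x 48 mm, 68 mm tall, with a round white cap 30 mm in diameter, 88 mm tall in all; x and y are square to its sides; 150 g on average, its weight low (about 20 mm above its foot); stands on the bench at the right at the start, or is absent. The point is its centre, half-way up (44 mm above its foot), z up
- square2_c (a point): loose square bottle: white plastic body 48 x 48 mm, 68 mm tall, with a round white cap 30 mm in diameter, 88 mm tall in all; x and y are square to its sides; 150 g on average, its weight low (about 20 mm above its foot); stands on the bench at the right at the start, or is absent. The point is its centre, half-way up (44 mm above its foot), z up
- square3_c (a point): loose square bottle: white plastic body 48 x 48 mm, 68 mm tall, with a round white cap 30 mm in diameter, 88 mm tall in all; x and y are square to its sides; 150 g on average, its weight low (about 20 mm above its foot); stands on the bench at the right at the start, or is absent. The point is its centre, half-way up (44 mm above its foot), z up
- jar1_c (a point): loose wide jar: amber glass 58 mm in diameter, upright wall to 56 mm up, with a white cap 57 mm wide, 78 mm tall in all; 190 g on average, its weight low (about 20 mm above its foot); stands on the bench at the right at the start, or is absent. The point is its centre, half-way up (39 mm above its foot), z up
- jar2_c (a point): loose wide jar: amber glass 58 mm in diameter, upright wall to 56 mm up, with a white cap 57 mm wide, 78 mm tall in all; 190 g on average, its weight low (about 20 mm above its foot); stands on the bench at the right at the start, or is absent. The point is its centre, half-way up (39 mm above its foot), z up
- wash_c (a point): bystander: white wash bottle, 68 mm in diameter, 215 mm tall with its spout; point on its axis 60 mm up
- beaker_c (a point): bystander: glass beaker, 72 mm in diameter, 90 mm tall; point at its centre
- carton_c (a point): bystander: cardboard carton 90 x 120 x 70 mm; point at its centre
Mind the look-alikes: they are no part of the job. Leave any green or turquoise look-alike of the part that bears jar2_c alone.

How it is judged:
At the end, for the whole second after the job is handed in: All containers upright (0.1 rad) on the shelf, on their kind's mat, centres within 12 mm of its middle line, each row unbroken from the first one (centres at most width + 20 mm apart), square bottles square within 0.15 rad; first ones within 25 mm of their starts (distance of each of slim_first_c, square_first_c, jar_first_c from where it was at the start of the episode below 0.025 m and angle between each of slim_first_c, slim1_c, slim2_c, slim3_c, square_first_c, square1_c, square2_c, square3_c, jar_first_c, jar1_c, jar2_c's own z axis and vertical below 0.1 rad and z of slim_first_c in the frame of mat0 between 0.039 and 0.051 m and ((y of slim_first_c in the frame of mat0 between -0.03 and 0.03 m and y of slim_first_c in the frame of mat0 between -0.012 and 0.012 m) or (y of slim_first_c in the frame of mat1 between -0.03 and 0.03 m and y of slim_first_c in the frame of mat1 between -0.012 and 0.012 m) or (y of slim_first_c in the frame of mat2 between -0.03 and 0.03 m and y of slim_first_c in the frame of mat2 between -0.012 and 0.012 m)) and z of slim1_c in the frame of mat0 between 0.039 and 0.051 m and ((y of slim_first_c in the frame of mat0 between -0.03 and 0.03 m and y of slim1_c in the frame of mat0 between -0.012 and 0.012 m) or (y of slim_first_c in the frame of mat1 between -0.03 and 0.03 m and y of slim1_c in the frame of mat1 between -0.012 and 0.012 m) or (y of slim_first_c in the frame of mat2 between -0.03 and 0.03 m and y of slim1_c in the frame of mat2 between -0.012 and 0.012 m)) and z of slim2_c in the frame of mat0 between 0.039 and 0.051 m and ((y of slim_first_c in the frame of mat0 between -0.03 and 0.03 m and y of slim2_c in the frame of mat0 between -0.012 and 0.012 m) or (y of slim_first_c in the frame of mat1 between -0.03 and 0.03 m and y of slim2_c in the frame of mat1 between -0.012 and 0.012 m) or (y of slim_first_c in the frame of mat2 between -0.03 and 0.03 m and y of slim2_c in the frame of mat2 between -0.012 and 0.012 m)) and z of slim3_c in the frame of mat0 between 0.039 and 0.051 m and ((y of slim_first_c in the frame of mat0 between -0.03 and 0.03 m and y of slim3_c in the frame of mat0 between -0.012 and 0.012 m) or (y of slim_first_c in the frame of mat1 between -0.03 and 0.03 m and y of slim3_c in the frame of mat1 between -0.012 and 0.012 m) or (y of slim_first_c in the frame of mat2 between -0.03 and 0.03 m and y of slim3_c in the frame of mat2 between -0.012 and 0.012 m)) and (horizontal distance between slim1_c and slim_first_c below 0.068 m or horizontal distance between slim1_c and slim2_c below 0.068 m or horizontal distance between slim1_c and slim3_c below 0.068 m) and (horizontal distance between slim2_c and slim_first_c below 0.068 m or horizontal distance between slim2_c and slim1_c below 0.068 m or horizontal distance between slim2_c and slim3_c below 0.068 m) and (horizontal distance between slim3_c and slim_first_c below 0.068 m or horizontal distance between slim3_c and slim1_c below 0.068 m or horizontal distance between slim3_c and slim2_c below 0.068 m) and (horizontal distance between any of slim1_c, slim2_c and slim_first_c below 0.068 m or horizontal distance between any of slim1_c, slim2_c and slim3_c below 0.068 m) and (horizontal distance between any of slim1_c, slim3_c and slim_first_c below 0.068 m or horizontal distance between any of slim1_c, slim3_c and slim2_c below 0.068 m) and (horizontal distance between any of slim2_c, slim3_c and slim_first_c below 0.068 m or horizontal distance between any of slim2_c, slim3_c and slim1_c below 0.068 m) and horizontal distance between any of slim1_c, slim2_c, slim3_c and slim_first_c below 0.068 m and z of square_first_c in the frame of mat0 between 0.038 and 0.05 m and ((y of square_first_c in the frame of mat0 between -0.03 and 0.03 m and y of square_first_c in the frame of mat0 between -0.012 and 0.012 m) or (y of square_first_c in the frame of mat1 between -0.03 and 0.03 m and y of square_first_c in the frame of mat1 between -0.012 and 0.012 m) or (y of square_first_c in the frame of mat2 between -0.03 and 0.03 m and y of square_first_c in the frame of mat2 between -0.012 and 0.012 m)) and z of square1_c in the frame of mat0 between 0.038 and 0.05 m and ((y of square_first_c in the frame of mat0 between -0.03 and 0.03 m and y of square1_c in the frame of mat0 between -0.012 and 0.012 m) or (y of square_first_c in the frame of mat1 between -0.03 and 0.03 m and y of square1_c in the frame of mat1 between -0.012 and 0.012 m) or (y of square_first_c in the frame of mat2 between -0.03 and 0.03 m and y of square1_c in the frame of mat2 between -0.012 and 0.012 m)) and (angle between the x axis of square1_c and the x axis of shelf, either way round below 0.15 rad or angle between the y axis of square1_c and the x axis of shelf, either way round below 0.15 rad) and z of square2_c in the frame of mat0 between 0.038 and 0.05 m and ((y of square_first_c in the frame of mat0 between -0.03 and 0.03 m and y of square2_c in the frame of mat0 between -0.012 and 0.012 m) or (y of square_first_c in the frame of mat1 between -0.03 and 0.03 m and y of square2_c in the frame of mat1 between -0.012 and 0.012 m) or (y of square_first_c in the frame of mat2 between -0.03 and 0.03 m and y of square2_c in the frame of mat2 between -0.012 and 0.012 m)) and (angle between the x axis of square2_c and the x axis of shelf, either way round below 0.15 rad or angle between the y axis of square2_c and the x axis of shelf, either way round below 0.15 rad) and z of square3_c in the frame of mat0 between 0.038 and 0.05 m and ((y of square_first_c in the frame of mat0 between -0.03 and 0.03 m and y of square3_c in the frame of mat0 between -0.012 and 0.012 m) or (y of square_first_c in the frame of mat1 between -0.03 and 0.03 m and y of square3_c in the frame of mat1 between -0.012 and 0.012 m) or (y of square_first_c in the frame of mat2 between -0.03 and 0.03 m and y of square3_c in the frame of mat2 between -0.012 and 0.012 m)) and (angle between the x axis of square3_c and the x axis of shelf, either way round below 0.15 rad or angle between the y axis of square3_c and the x axis of shelf, either way round below 0.15 rad) and (horizontal distance between square1_c and square_first_c below 0.068 m or horizontal distance between square1_c and square2_c below 0.068 m or horizontal distance between square1_c and square3_c below 0.068 m) and (horizontal distance between square2_c and square_first_c below 0.068 m or horizontal distance between square2_c and square1_c below 0.068 m or horizontal distance between square2_c and square3_c below 0.068 m) and (horizontal distance between square3_c and square_first_c below 0.068 m or horizontal distance between square3_c and square1_c below 0.068 m or horizontal distance between square3_c and square2_c below 0.068 m) and (horizontal distance between any of square1_c, square2_c and square_first_c below 0.068 m or horizontal distance between any of square1_c, square2_c and square3_c below 0.068 m) and (horizontal distance between any of square1_c, square3_c and square_first_c below 0.068 m or horizontal distance between any of square1_c, square3_c and square2_c below 0.068 m) and (horizontal distance between any of square2_c, square3_c and square_first_c below 0.068 m or horizontal distance between any of square2_c, square3_c and square1_c below 0.068 m) and horizontal distance between any of square1_c, square2_c, square3_c and square_first_c below 0.068 m and z of jar_first_c in the frame of mat0 between 0.033 and 0.045 m and ((y of jar_first_c in the frame of mat0 between -0.03 and 0.03 m and y of jar_first_c in the frame of mat0 between -0.012 and 0.012 m) or (y of jar_first_c in the frame of mat1 between -0.03 and 0.03 m and y of jar_first_c in the frame of mat1 between -0.012 and 0.012 m) or (y of jar_first_c in the frame of mat2 between -0.03 and 0.03 m and y of jar_first_c in the frame of mat2 between -0.012 and 0.012 m)) and z of jar1_c in the frame of mat0 between 0.033 and 0.045 m and ((y of jar_first_c in the frame of mat0 between -0.03 and 0.03 m and y of jar1_c in the frame of mat0 between -0.012 and 0.012 m) or (y of jar_first_c in the frame of mat1 between -0.03 and 0.03 m and y of jar1_c in the frame of mat1 between -0.012 and 0.012 m) or (y of jar_first_c in the frame of mat2 between -0.03 and 0.03 m and y of jar1_c in the frame of mat2 between -0.012 and 0.012 m)) and z of jar2_c in the frame of mat0 between 0.033 and 0.045 m and ((y of jar_first_c in the frame of mat0 between -0.03 and 0.03 m and y of jar2_c in the frame of mat0 between -0.012 and 0.012 m) or (y of jar_first_c in the frame of mat1 between -0.03 and 0.03 m and y of jar2_c in the frame of mat1 between -0.012 and 0.012 m) or (y of jar_first_c in the frame of mat2 between -0.03 and 0.03 m and y of jar2_c in the frame of mat2 between -0.012 and 0.012 m)) and (horizontal distance between jar1_c and jar_first_c below 0.078 m or horizontal distance between jar1_c and jar2_c below 0.078 m) and (horizontal distance between jar2_c and jar_first_c below 0.078 m or horizontal distance between jar2_c and jar1_c below 0.078 m) and horizontal distance between any of jar1_c, jar2_c and jar_first_c below 0.078 m); the robot touches nothing.
It fails at once if the wash is moved more than 30 mm or tipped (distance of wash_c from where it was at the start of the episode above 0.03 m or angle between wash_c's own z axis and vertical above 0.4 rad).
It fails at once if the beaker is moved more than 30 mm or tipped (distance of beaker_c from where it was at the start of the episode above 0.03 m or angle between beaker_c's own z axis and vertical above 0.4 rad).
It fails at once if the carton is moved more than 30 mm or tipped (distance of carton_c from where it was at the start of the episode above 0.03 m or angle between carton_c's own z axis and vertical above 0.4 rad).
Of slim1, slim2, slim3, square1, square2, square3, jar1, jar2 only 6 to 8 are there at a start; the rules pass over those that are not, and their reading is None.
At some moment in a run one of slim1, slim2, slim3, square1, square2, square3, jar1, jar2 may be knocked a few centimetres aside while the robot is not near it.
It also fails if it takes over 210 s, if anything falls off the work surface, if the arm or the gripper's body presses on something with over 40 N, if the wrist force passes 120 N, or if a joint passes its speed limit or range.

## Working session

There is one attempt and no reset: what is moved stays moved. The work goes in short steps, Python scripts to look and compute and a tool call to move; the robot and the scene stay as the last step left them, time stands still between calls to the robot, and variables do not carry over. Pictures are saved under pics/ and viewed, about 12 in all and at most 16, crops included, and the job is handed in when it is done.

Besides the shell and the picture viewer there is one more tool, called as a command line: name --argument value ..., lists and objects as JSON in quotes. apply_moves: Moves the arm, as the interface text tells. Its arguments: {"type":"object","properties":{"increments":{"type":"array"},"grip_force":{"type":"number"}},"required":["increments"]}

```bash
mkdir -p pics
cat > h.py <<'E'
import numpy as np, cv2
from bench import monitor, optics, manip
def grab(n,fn=None):
    c=optics.calibration(n); p,d=optics.grab_frame(n)
    if fn: cv2.imwrite('pics/'+fn,p[:,:,::-1])
    return p,d,c
def cloud(d,c):
    h,w=d.shape; u,v=np.meshgrid(np.arange(w),np.arange(h))
    q=cv2.undistortPoints(np.stack([u,v],-1).reshape(-1,1,2).astype(np.float64),np.array(c['intrinsics']),np.array(c['dist'])).reshape(h,w,2)
    P=np.dstack([q[...,0]*d,q[...,1]*d,d])
    return (P-np.array(c['t']))@np.array(c['R'])
E
python3 - <<'E'
from h import *
s=monitor.read_state();print(s)
for n in('scene','top'):
    p,d,c=grab(n,n+'0.png'); print(n,np.array(c['R']).round(3).tolist(),np.array(c['t']).round(3),c['intrinsics'])
    X=cloud(d,c); np.savez(n+'.npz',p=p,d=d,X=X)
a=cv2.imread('pics/scene0.png');b=cv2.imread('pics/top0.png')
E
```

```text
{'time': 0.0, 'joints': array([ 1.14436704e+00,  1.24483548e-01,  1.65168771e+00, -1.53440460e-05,
        1.36749745e+00, -8.26051186e-02]), 'joint_velocities': array([ 1.39993303e-03, -5.84797921e-05,  3.42547532e-04,  9.52687884e-04,
        1.85343982e-03, -1.29191347e-03]), 'effort': array([ 2.57163665e-04, -4.17588973e+01, -3.59933174e+01,  7.75556825e-02,
        4.91289538e-02, -1.79094818e-04]), 'tcp_pos': array([0.21887277, 0.61134971, 0.21339291]), 'ee_rot': array([-0.9534312 ,  1.35429398,  0.9516707 ]), 'ft_force': array([-0.10810621, -0.37139077,  0.11395874]), 'ft_torque': array([-0.02488697,  0.02368022, -0.00035112]), 'opening': 0.09569679431877073}
scene [[-0.044, 0.999, -0.013], [0.794, 0.027, -0.607], [-0.606, -0.037, -0.794]] [ 0.037 -0.386  1.467] [[485.41039434   0.         266.51917973]
 [  0.         485.41039434 207.5663939 ]
 [  0.           0.           1.        ]]
top [[0.002, -1.0, -0.025], [-0.995, 0.001, -0.101], [0.101, 0.025, -0.995]] [0.005 0.561 0.891] [[408.93495088   0.         282.93019289]
 [  0.         408.93495088 209.84006833]
 [  0.           0.           1.        ]]
```

View pics/top0.png

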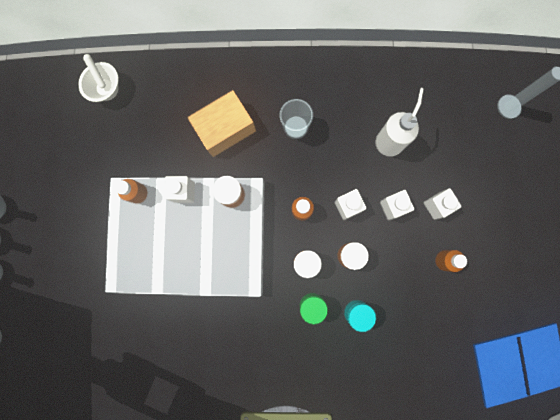

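View pics/scene0.png

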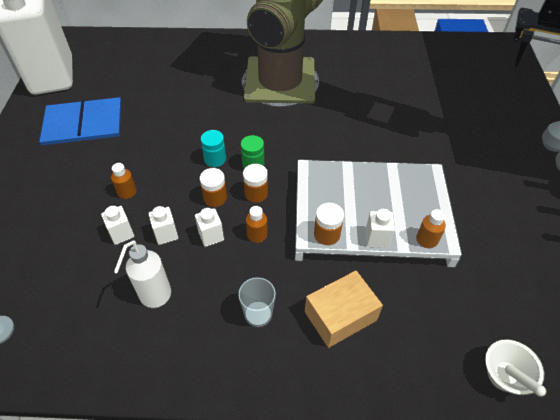

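The top view shows the slim bottle on the left mat (125,188), the square on the middle (177,187) and the jar on the right (228,190). The loose containers are slim bottles at (303,207) and (455,261), squares at (350,204), (398,205) and (443,204), and white-capped amber jars at (307,263) and (354,256). The green (313,309) and turquoise (361,317) jars are look-alikes and stay where they are.

```bash
cat > loc.py <<'E'
from h import *
T={'slim':.09,'square':.088,'jar':.078}
def locate(seeds,scene=True,names=('top','scene')):
    Ps=[]
    for n in names:
        p,d,c=grab(n); X=cloud(d,c); m=d>0
        Ps.append((n,X[m],p[m]))
    return Ps
def fit(Ps,x,y,h,zb=0,r=.045):
    out={}
    for n,X,_ in Ps:
        s=X[(np.hypot(X[:,0]-x,X[:,1]-y)<r)]
        cap=s[(abs(s[:,2]-zb-h)<.007)]
        if len(cap)>5:
            (cx,cy),rad=cv2.minEnclosingCircle(cap[:,:2].astype(np.float32)) 
            out[n]=(cap[:,:2].mean(0).round(4).tolist(),[round(cx,4),round(cy,4),round(rad,4)],round(float(np.median(cap[:,2])),4),len(cap))
    return out
E
python3 - <<'E'
from loc import *
Z=np.load('top.npz');X=Z['X'];S=np.load('scene.npz')
Ps=[('top',X[Z['d']>0],0),('scene',S['X'][S['d']>0],0)]
for k,u,v,zb in [('slim',126,186,.05),('square',177,183,.05),('jar',228,184,.05),('slim',303,205,0),('slim',459,262,0),('square',350,202,0),('square',402,203,0),('square',450,203,0),('jar',307,263,0),('jar',354,256,0),('jar',314,309,0),('jar',361,317,0)]:
    x=X[v-2:v+3,u-2:u+3].reshape(-1,3); x=np.median(x[x[:,2]>.02],0)
    print(k,u,v,x.round(3),fit(Ps,x[0],x[1],T[k],zb))
    if k=='square':
        for n,P,_ in Ps:
            s=P[(np.hypot(P[:,0]-x[0],P[:,1]-x[1])<.05)&(P[:,2]>zb+.055)&(P[:,2]<zb+.071)]
            print('   sq',n,cv2.minAreaRect(s[:,:2].astype(np.float32)*1000))
# shelf
for n,P,_ in Ps:
    s=P[(abs(P[:,2]-.05)<.006)&(P[:,1]>-.05)&(P[:,1]<.5)&(P[:,0]>.25)&(P[:,0]<.66)]
    print(n,np.median(s[:,2]),cv2.minAreaRect(s[:,:2].astype(np.float32)*1000),s.min(0),s.max(0))
for u,v in[(295,105),(222,123),(398,135),(408,122),(421,92)]: print(X[v,u])
E
```

```text
slim 126 186 [0.599 0.324 0.138] {'top': ([0.5962, 0.3337], [0.5965, 0.3345, 0.0141], 0.139, 146), 'scene': ([0.6014, 0.3362], [0.5994, 0.3359, 0.0154], 0.1398, 150)}
square 177 183 [0.604 0.218 0.137] {'top': ([0.5982, 0.2257], [0.5984, 0.2263, 0.0146], 0.1371, 156), 'scene': ([0.6032, 0.2285], [0.6016, 0.2293, 0.0156], 0.138, 158)}
   sq top ((598.3789672851562, 225.7508544921875), (45.63557434082031, 47.42192840576172), 0.43947839736938477)
   sq scene ((602.5216064453125, 229.10565185546875), (48.6806640625, 50.033836364746094), 87.76475524902344)
jar 228 184 [0.603 0.114 0.127] {'top': ([0.5928, 0.1176], [0.5932, 0.1178, 0.0288], 0.1272, 607), 'scene': ([0.5972, 0.1213], [0.5952, 0.1211, 0.0295], 0.128, 520)}
slim 303 205 [ 0.565 -0.038  0.089] {'top': ([0.5636, -0.0364], [0.564, -0.0367, 0.014], 0.0892, 135), 'scene': ([0.5669, -0.0342], [0.5652, -0.0336, 0.0144], 0.0895, 119)}
slim 459 262 [ 0.444 -0.366  0.089] {'top': ([0.4464, -0.3671], [0.4466, -0.368, 0.0142], 0.089, 145), 'scene': ([0.4493, -0.3649], [0.4472, -0.365, 0.0149], 0.089, 103)}
square 350 202 [ 0.571 -0.137  0
[... 1758 characters left out ...]
], [0.3291, -0.161, 0.0288], 0.0772, 575), 'scene': ([0.3336, -0.1574], [0.3321, -0.1584, 0.0306], 0.0775, 320)}
top 0.049587497129073774 ((491.5345764160156, 176.53070068359375), (453.9299621582031, 279.1663818359375), 89.5632095336914) [ 0.35035589 -0.04952591  0.04401838] [0.6328311  0.40325928 0.05580392]
scene 0.050499077067764186 ((496.99859619140625, 177.67958068847656), (457.1601257324219, 279.87908935546875), 88.67189025878906) [ 0.35222415 -0.04954393  0.0440271 ] [0.63813493 0.40738967 0.05597689]
[ 0.7934901  -0.02207504  0.06191856]
[0.75046023 0.14011129 0.07003551]
[ 0.70397662 -0.23255098  0.13170929]
[ 0.72085299 -0.24472269  0.16545594]
[ 0.77005393 -0.26313805  0.19932165]
```

```bash
cat > plan.py <<'E'
from h import *
from scipy.spatial.transform import Rotation as Ro
def goal(x,y,z,yaw,s=None,sgn=None):
    """yaw: angle of jaw axis from world +y (deg, ccw). prints total tool-frame shift cm and turn deg"""
    s=s or monitor.read_state(); R=Ro.from_rotvec(s['ee_rot']); M=R.as_matrix()
    best=None
    for k in(1,-1):
        a=np.radians(yaw); zt=k*np.array([-np.sin(a),np.cos(a),0]); xt=np.array([0,0,-1.]); yt=np.cross(zt,xt)
        G=Ro.from_matrix(np.c_[xt,yt,zt]); w=(R.inv()*G).as_rotvec(degrees=True)
        if best is None or np.linalg.norm(w)<np.linalg.norm(best): best=w
    dp=(np.array([x,y,z])-s['tcp_pos'])
    return (M.T@dp*100).round(2), best.round(1), (dp*100).round(2)
E
python3 - <<'E'
from plan import *
s=monitor.read_state(); print(Ro.from_rotvec(s['ee_rot']).as_matrix().round(3))
for n in('top','scene'):
    Z=np.load(n+'.npz');P=Z['X'][Z['d']>0]
    s=P[(abs(P[:,2]-.05)<.004)]
    for x0,x1 in((.39,.42),(.44,.47),(.50,.53),(.54,.57)):
        q=s[(s[:,0]>x0)&(s[:,0]<x1)&(s[:,1]>.03)&(s[:,1]<.43)]; print(n,x0,np.percentile(q[:,1],[.3,99.7]).round(4))
    for y in(.08,.17,.28,.38):
        q=s[(abs(s[:,1]-y)<.012)&(s[:,0]>.3)&(s[:,0]<.7)];print(n,'y',y,np.percentile(q[:,0],[1,99]).round(4))
print(goal(.565,-.035,.2,0))
E
```

```text
[[-0.001 -0.941  0.337]
 [-0.002  0.337  0.941]
 [-1.     0.    -0.002]]
top 0.39 [0.0543 0.4023]
top 0.44 [0.0549 0.4011]
top 0.5 [0.0551 0.3993]
top 0.54 [0.0532 0.3996]
top y 0.08 [0.3728 0.6278]
top y 0.17 [0.3742 0.6305]
top y 0.28 [0.3764 0.6288]
top y 0.38 [0.3764 0.63  ]
scene 0.39 [0.0585 0.405 ]
scene 0.44 [0.0564 0.4043]
scene 0.5 [0.0567 0.4042]
scene 0.54 [0.0568 0.4043]
scene y 0.08 [0.3756 0.6323]
scene y 0.17 [0.3769 0.633 ]
scene y 0.28 [0.3796 0.6343]
scene y 0.38 [0.3793 0.6358]
(array([  1.44, -54.37, -49.19]), array([-19.7,  -0.1,  -0. ]), array([ 34.61, -64.64,  -1.35]))
```

apply_moves --increments '[0, 0, 0, -6.6, 0, 0, 7, 0, 0, 0, -6.6, 0, 0, 7, 0, 0, 0, -6.5, 0, 0, 7, 0, -2.3, -4.3, 0, 0, 0, 7, 0, -2.3, -4.3, 0, 0, 0, 7, 0, -2.3, -4.3, 0, 0, 0, 7, 0, -2.3, -4.3, 0, 0, 0, 7, 0, -2.3, -4.3, 0, 0, 0, 7, 0, -2.3, -4.3, 0, 0, 0, 7, 0, -2.3, -4.3, 0, 0, 0, 7, 0, -2.3, -4.3, 0, 0, 0, 7, 0, -2.3, -4.3, 0, 0, 0, 7]' --grip_force 20

```text
time: 1.3
tcp_pos: [0.4264, 0.223, 0.2143]
ee_rot: [-1.209, 1.209, 1.209]
ft_force: [-0.7, 0.3, -1.0]
opening: 0.0699
```

apply_moves --increments '[0, -2.3, -4.3, 0, 0, 0, 7, 0, -2.3, -4.3, 0, 0, 0, 7, 0, -2.3, -4.3, 0, 0, 0, 7, 0, -2.3, -4.3, 0, 0, 0, 7, 0, -2.3, -4.3, 0, 0, 0, 7, 0, -2.3, -4.3, 0, 0, 0, 7, 0, 0, 0, 0, 0, 0, 7, 0, 0, 0, 0, 0, 0, 7]'

```text
time: 2.1
tcp_pos: [0.564, -0.034, 0.2138]
ee_rot: [-1.206, 1.211, 1.209]
ft_force: [-0.1, 0.6, 0.8]
opening: 0.0701
```

Run:
```python
from plan import *
print(monitor.read_state()['tcp_pos'],monitor.read_state()['opening'],goal(.565,-.035,.021,0))
grab('wrist','w1.png')
```

```text
[ 0.56395758 -0.03395095  0.21382457] 0.07007755794319702 (array([19.28, -0.14, -0.12]), array([-0.1,  0. , -0.1]), array([  0.1 ,  -0.1 , -19.28]))
```

View pics/w1.png

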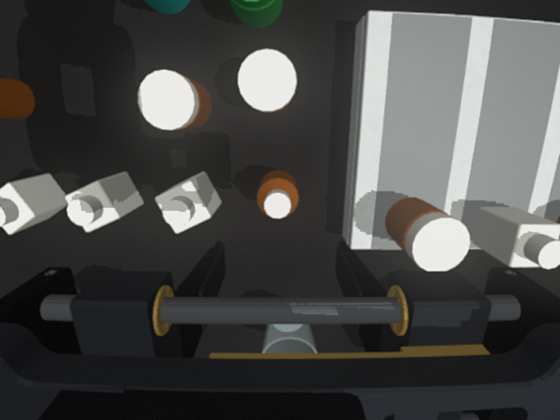

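The wrist view shows the slim bottle cap at (277,203), centred between the fingers, so I descend, grip and lift.

apply_moves --increments '[4.5, -0.1, -0.1, 0, 0, 0, 7, 4.5, 0, 0, 0, 0, 0, 7, 4.5, 0, 0, 0, 0, 0, 7, 3.5, 0, 0, 0, 0, 0, 7, 2.2, 0, 0, 0, 0, 0, 7, 0, 0, 0, 0, 0, 0, 7, 0, 0, 0, 0, 0, 0, 3.5, 0, 0, 0, 0, 0, 0, 3.5, 0, 0, 0, 0, 0, 0, 3.5, 0, 0, 0, 0, 0, 0, 3.5, 0, 0, 0, 0, 0, 0, 3.5, -0.5, 0, 0, 0, 0, 0, 3.5]' --grip_force 20

```text
time: 3.35
tcp_pos: [0.565, -0.034, 0.0279]
ee_rot: [-1.208, 1.209, 1.209]
ft_force: [-0.3, 0.7, -1.6]
opening: 0.0476
```

apply_moves --increments '[-3, 0, 0, 0, 0, 0, 3.5, -4, 0, 0, 0, 0, 0, 3.5, -4, 0, 0, 0, 0, 0, 3.5, -4, 0, 0, 0, 0, 0, 3.5, -2, 0, 2, 0, 0, 0, 3.5, 0, 0.3, 4, 0, 0, 0, 3.5, 0, 0.3, 5, 0, 0, 0, 3.5, 0, 0.3, 5, 0, 0, 0, 3.5, 0, 0.3, 5, 0, 0, 0, 3.5, 0, 0.3, 5, 0, 0, 0, 3.5, 0, 0.3, 5, 0, 0, 0, 3.5, 0, 0.3, 4, 0, 0, 0, 3.5]'

```text
time: 4.55
tcp_pos: [0.5429, 0.3181, 0.1971]
ee_rot: [-1.209, 1.21, 1.211]
ft_force: [0.5, -1.3, -2.1]
opening: 0.0479
```

apply_moves --increments '[0, 0, 1.5, 0, 0, 0, 3.5, 0, 0, 0.5, 0, 0, 0, 3.5, 0, 0, 0, 0, 0, 0, 3.5]'

```text
time: 4.85
tcp_pos: [0.5439, 0.335, 0.1971]
ee_rot: [-1.21, 1.211, 1.21]
ft_force: [0.1, -1.0, -2.9]
opening: 0.0478
```

Run:
```python
from plan import *
s=monitor.read_state();print(s['tcp_pos'],s['opening'],goal(.544,.3365,.071,-.7))
```

```text
[0.54394004 0.33504795 0.19709981] 0.047842162174642947 (array([12.61, -0.02,  0.16]), array([ 0.7, -0.1, -0.1]), array([ 1.000e-02,  1.500e-01, -1.261e+01]))
```

apply_moves --increments '[4, 0, 0.15, 0, 0, 0, 3.5, 4, 0, 0, 0, 0, 0, 3.5, 2.5, 0, 0, 0, 0, 0, 3.5, 1.2, 0, 0, 0, 0, 0, 3.5, 0.7, 0, 0, 0, 0, 0, 3.5, 0, 0, 0, 0, 0, 0, 3.5, 0, 0, 0, 0, 0, 0, 3.5, 0, 0, 0, 0, 0, 0, 7, 0, 0, 0, 0, 0, 0, 7, 0, 0, 0, 0, 0, 0, 7, -2, 0, 0, 0, 0, 0, 7, -4, 0, 0, 0, 0, 0, 7]'

```text
time: 6.05
tcp_pos: [0.5416, 0.3357, 0.13]
ee_rot: [-1.209, 1.217, 1.213]
ft_force: [-0.6, -0.2, -0.5]
opening: 0.0697
```

apply_moves --increments '[-4, 0, 0, 0, 0, 0, 7, -4, 0, -1, 0, 0, 0, 7, 0, 0.7, -4.8, 0, 0, 0, 7, 0, 0.7, -4.8, 0, 0, 0, 7, 0, 0.7, -4.8, 0, 0, 0, 7, 0, 0.7, -4.8, 0, 0, 0, 7, 0, 0.7, -4.8, 0, 0, 0, 7, 0, 0.7, -4.8, 0, 0, 0, 7, 0, 0.7, -4.8, 0, 0, 0, 7, 0, 0.7, -4.8, 0, 0, 0, 7, 0, 0.7, -4.8, 0, 0, 0, 7, 0, 0.7, -4.8, 0, 0, 0, 7]'

```text
time: 7.25
tcp_pos: [0.4737, -0.1548, 0.2143]
ee_rot: [-1.21, 1.208, 1.208]
ft_force: [0.6, -0.9, -0.1]
opening: 0.0699
```

apply_moves --increments '[0, 0.7, -4.8, 0, 0, 0, 7, 0, 0.7, -4.8, 0, 0, 0, 7, 0, 0.7, -4.8, 0, 0, 0, 7, 0, 0.6, -4.8, 0, 0, 0, 7, 0, 0, -2, 0, 0, 0, 7, 0, 0, 0, 0, 0, 0, 7]'

```text
time: 7.85
tcp_pos: [0.4468, -0.3671, 0.2136]
ee_rot: [-1.207, 1.211, 1.207]
ft_force: [0.3, 0.8, -0.0]
opening: 0.07
```

```bash
cat > chk.py <<'E'
from loc import *
from plan import *
import sys
# find all caps: cluster points near cap heights
def all_caps():
    Ps=locate(None)
    for zb in(0,.05):
        for k,h in T.items():
            for n,X,C in Ps:
                m=(abs(X[:,2]-zb-h)<.005)&(X[:,0]>.28)&(X[:,0]<.66)&(X[:,1]>-.45)&((X[:,1]>.04)==(zb>0))&(X[:,1]<.42)
                P=X[m]; 
                if len(P)<20: continue
                g=np.zeros((200,450),np.uint8); i=((P[:,0]-.28)*500).astype(int); j=((P[:,1]+.45)*500).astype(int); g[i,j]=255
                g=cv2.dilate(g,np.ones((3,3)))
                nl,lab=cv2.connectedComponents(g); L=lab[i,j]
                o=[]
                for l in range(1,nl):
                    q=P[L==l]
                    if len(q)<50: continue
                    (cx,cy),r=cv2.minEnclosingCircle(q[:,:2].astype(np.float32)*1000)
                    if r<10 or r>34: continue
                    if k=='square' and r>18 or k=='slim' and r>18 or k=='jar' and r<24: continue
                    b=.0015*(1 if n=='top' else -1)*1000
                    o.append((round(cx+b*.6),round(cy+b),round(r),[int(v) for v in C[m][L==l].mean(0)]))
                print(zb,k,n,sorted(o,key=lambda a:-a[1]))
if __name__=='__main__': 
    s=monitor.read_state();print(s['time'],s['tcp_pos'].round(4),s['opening']); all_caps()
E
python3 chk.py
```

```text
7.85 [ 0.4468 -0.3671  0.2136] 0.07000112192967427
0 slim top [(573, -141, 15, [246, 246, 246]), (573, -247, 15, [246, 246, 246]), (574, -351, 15, [247, 247, 247]), (447, -363, 13, [240, 241, 240])]
0 slim scene [(573, -141, 16, [252, 252, 252]), (572, -246, 16, [251, 251, 250]), (575, -351, 16, [252, 252, 252]), (448, -368, 15, [246, 247, 245])]
0 square top [(573, -142, 15, [246, 246, 246]), (573, -247, 15, [246, 246, 246]), (574, -351, 15, [247, 246, 246]), (447, -363, 13, [238, 239, 238])]
0 square scene [(573, -141, 16, [250, 250, 249]), (572, -246, 16, [249, 249, 248]), (573, -349, 17, [250, 250, 249]), (447, -367, 16, [244, 244, 243])]
0 jar top [(443, -45, 28, [248, 248, 248]), (346, -58, 28, [79, 222, 115]), (460, -145, 29, [247, 247, 247]), (330, -159, 29, [47, 231, 230])]
0 jar scene [(444, -47, 30, [251, 251, 250]), (348, -59, 30, [52, 209, 95]), (460, -145, 30, [251, 252, 251]), (331, -160, 30, [14, 224, 224])]
0.05 slim top [(542, 337, 14, [245, 245, 245]), (597, 336, 14, [246, 246, 246]), (599, 228, 14, [247, 247, 247])]
0.05 slim scene [(543, 337, 14, [243, 244, 243]), (599, 335, 15, [244, 244, 242]), (601, 229, 16, [251, 251, 251])]
0.05 square top [(542, 337, 14, [243, 244, 243]), (597, 336, 14, [243, 243, 242]), (599, 227, 14, [246, 246, 246])]
0.05 square scene [(543, 337, 14, [240, 241, 239]), (598, 335, 16, [239, 239, 236]), (601, 229, 16, [246, 247, 246])]
0.05 jar top [(594, 119, 29, [246, 246, 246])]
0.05 jar scene [(595, 120, 30, [251, 251, 251])]
```

apply_moves --increments '[4.5, 0, 0, 0, 0, 0, 7, 4.5, 0, 0, 0, 0, 0, 7, 4.5, 0, 0, 0, 0, 0, 7, 3.5, 0, 0, 0, 0, 0, 7, 2.2, 0, 0, 0, 0, 0, 7, 0, 0, 0, 0, 0, 0, 7, 0, 0, 0, 0, 0, 0, 3.5, 0, 0, 0, 0, 0, 0, 3.5, 0, 0, 0, 0, 0, 0, 3.5, 0, 0, 0, 0, 0, 0, 3.5, 0, 0, 0, 0, 0, 0, 3.5, -3, 0, 0, 0, 0, 0, 3.5]'

```text
time: 9.15
tcp_pos: [0.4446, -0.3625, 0.0481]
ee_rot: [-1.201, 1.209, 1.216]
ft_force: [-1.4, -0.5, -1.4]
opening: 0.048
```

apply_moves --increments '[-4, 0, 0, 0, 0, 0, 3.5, -4, 0, 0, 0, 0, 0, 3.5, -4, 0, 1, 0, 0, 0, 3.5, -2.5, 0, 3, 0, 0, 0, 3.5, 0, -0.3, 4.8, 0, 0, 0, 3.5, 0, -0.3, 4.8, 0, 0, 0, 3.5, 0, -0.3, 4.8, 0, 0, 0, 3.5, 0, -0.3, 4.8, 0, 0, 0, 3.5, 0, -0.3, 4.8, 0, 0, 0, 3.5, 0, -0.3, 4.8, 0, 0, 0, 3.5, 0, -0.3, 4.8, 0, 0, 0, 3.5, 0, -0.3, 4.8, 0, 0, 0, 3.5]'

```text
time: 10.35
tcp_pos: [0.4702, 0.061, 0.1962]
ee_rot: [-1.208, 1.21, 1.21]
ft_force: [1.1, -0.2, -2.3]
opening: 0.0478
```

apply_moves --increments '[0, -0.3, 4.8, 0, 0, 0, 3.5, 0, -0.3, 4.8, 0, 0, 0, 3.5, 0, -0.3, 4.8, 0, 0, 0, 3.5, 0, -0.3, 4.8, 0, 0, 0, 3.5, 0, -0.3, 4.8, 0, 0, 0, 3.5, 0, -0.2, 3, 0, 0, 0, 3.5, 0, 0, 1.0, 0, 0, 0, 3.5, 0, 0, 0, 0, 0, 0, 3.5]'

```text
time: 11.15
tcp_pos: [0.4874, 0.3396, 0.1958]
ee_rot: [-1.21, 1.21, 1.211]
ft_force: [-0.0, -0.8, -2.8]
opening: 0.0476
```

Run:
```python
from plan import *
s=monitor.read_state();print(s['tcp_pos'],s['opening'],goal(.488,.337,.073,-.7))
```

```text
[0.4874032  0.3395611  0.19578704] 0.047580984920426464 (array([12.28, -0.08, -0.24]), array([ 0.8, -0.1, -0.1]), array([  0.06,  -0.26, -12.28]))
```

apply_moves --increments '[4, -0.1, -0.25, 0, 0, 0, 3.5, 4, 0, 0, 0, 0, 0, 3.5, 2.5, 0, 0, 0, 0, 0, 3.5, 1.2, 0, 0, 0, 0, 0, 3.5, 0.6, 0, 0, 0, 0, 0, 3.5, 0, 0, 0, 0, 0, 0, 3.5, 0, 0, 0, 0, 0, 0, 3.5, 0, 0, 0, 0, 0, 0, 7, 0, 0, 0, 0, 0, 0, 7, 0, 0, 0, 0, 0, 0, 7, -2, 0, 0, 0, 0, 0, 7, -4, 0, 0, 0, 0, 0, 7]'

```text
time: 12.35
tcp_pos: [0.4867, 0.3352, 0.1304]
ee_rot: [-1.209, 1.217, 1.213]
ft_force: [0.9, 0.7, 0.1]
opening: 0.0697
```

apply_moves --increments '[-4, 0, 0, 0, 0, 0, 7, -4, 0, -1, 0, 0, 0, 7, 0, -0.85, -4.68, 0, 0, 0, 7, 0, -0.85, -4.68, 0, 0, 0, 7, 0, -0.85, -4.68, 0, 0, 0, 7, 0, -0.85, -4.68, 0, 0, 0, 7, 0, -0.85, -4.68, 0, 0, 0, 7, 0, -0.85, -4.68, 0, 0, 0, 7, 0, -0.85, -4.68, 0, 0, 0, 7, 0, -0.85, -4.68, 0, 0, 0, 7, 0, -0.85, -4.68, 0, 0, 0, 7, 0, -0.85, -4.68, 0, 0, 0, 7]'

```text
time: 13.55
tcp_pos: [0.5744, -0.1435, 0.2141]
ee_rot: [-1.21, 1.209, 1.208]
ft_force: [0.6, 1.2, 0.2]
opening: 0.07
```

apply_moves --increments '[0, 0, 0, -8.3, 0, 0, 7, 0, 0, 0, -8.3, 0, 0, 7, 0, 0, 0, -8.4, 0, 0, 7, 0, 0, 0, 0, 0, 0, 7]'

```text
time: 13.95
tcp_pos: [0.5743, -0.1417, 0.2138]
ee_rot: [-1.523, 0.97, 1.522]
ft_force: [0.6, -0.2, 0.7]
opening: 0.0698
```

```bash
cat >> chk.py <<'E'
def sq():
    for n,X,_ in locate(None):
        m=(X[:,2]>.055)&(X[:,2]<.071)&(X[:,0]>.5)&(X[:,0]<.64)&(X[:,1]<-.08)&(X[:,1]>-.42)
        P=X[m]; g=np.zeros((200,450),np.uint8); i=((P[:,0]-.28)*500).astype(int); j=((P[:,1]+.45)*500).astype(int); g[i,j]=255
        nl,lab=cv2.connectedComponents(cv2.dilate(g,np.ones((3,3))));L=lab[i,j]
        for l in range(1,nl):
            q=P[L==l]
            if len(q)>150: r=cv2.minAreaRect(q[:,:2].astype(np.float32)*1000);print(n,np.round(r[0]),np.round(r[1]),round(r[2],1))
E
python3 chk.py|grep -v '0 jar'; python3 -c "
from chk import *
sq()
print(goal(.5735,-.1415,.023,25))"
```

```text
13.95 [ 0.5743 -0.1417  0.2138] 0.06982323721123869
0 slim top [(573, -247, 15, [232, 233, 227])]
0 slim scene [(572, -141, 17, [253, 253, 252]), (572, -247, 15, [227, 229, 223]), (575, -352, 16, [237, 238, 235])]
0 square top [(573, -246, 16, [231, 232, 226])]
0 square scene [(572, -141, 17, [251, 251, 251]), (572, -247, 15, [225, 227, 222]), (575, -351, 16, [233, 234, 231])]
0.05 slim top [(543, 338, 14, [245, 246, 245]), (488, 337, 14, [244, 245, 244]), (597, 336, 14, [246, 246, 246]), (599, 228, 14, [247, 247, 247])]
0.05 slim scene [(543, 338, 15, [243, 243, 241]), (490, 337, 15, [245, 246, 244]), (600, 335, 15, [245, 245, 243]), (600, 228, 16, [251, 252, 251])]
0.05 square top [(543, 338, 14, [244, 244, 243]), (488, 337, 14, [243, 243, 243]), (597, 336, 14, [244, 244, 243]), (600, 228, 15, [247, 246, 246])]
0.05 square scene [(543, 338, 15, [240, 240, 238]), (490, 337, 15, [239, 240, 238]), (600, 335, 15, [241, 242, 239]), (601, 229, 16, [245, 246, 244])]
0.05 jar top [(594, 119, 29, [246, 247, 246])]
0.05 jar scene [(595, 120, 29, [251, 251, 250])]
top [ 567. -250.] [40. 49.] 20.4
scene [ 576. -349.] [49. 48.] 29.9
scene [ 574. -245.] [50. 48.] 23.1
scene [ 575. -140.] [49. 48.] 25.8
(array([19.08,  0.08,  0.02]), array([-0.1, -0. ,  0. ]), array([ -0.07,  -0.02, -19.08]))
```

apply_moves --increments '[4.5, 0, 0, 0, 0, 0, 7, 4.5, 0, 0, 0, 0, 0, 7, 4.5, 0, 0, 0, 0, 0, 7, 3.2, 0, 0, 0, 0, 0, 7, 2.2, 0, 0, 0, 0, 0, 7, 0, 0, 0, 0, 0, 0, 7, 0, 0, 0, 0, 0, 0, 3.5, 0, 0, 0, 0, 0, 0, 3.5, 0, 0, 0, 0, 0, 0, 3.5, 0, 0, 0, 0, 0, 0, 3.5, 0, 0, 0, 0, 0, 0, 3.5, -3, 0, 0, 0, 0, 0, 3.5]'

```text
time: 15.35
tcp_pos: [0.5709, -0.1404, 0.051]
ee_rot: [-1.516, 0.972, 1.531]
ft_force: [0.1, -0.2, -2.5]
opening: 0.048
```

apply_moves --increments '[-4, 0, 0, 0, 0, 0, 3.5, -4, 0, 0, 0, 0, 0, 3.5, -4, 0, 0, 0, 0, 0, 3.5, -2.5, 0, 0, 0, 0, 0, 3.5, 0, 0, 0, 8.5, 0, 0, 3.5, 0, 0, 0, 8.5, 0, 0, 3.5, 0, 0, 0, 8.5, 0, 0, 3.5, 0, 0, 0, 0, 0, 0, 3.5]'

```text
time: 16.15
tcp_pos: [0.5738, -0.1414, 0.1993]
ee_rot: [-1.203, 1.214, 1.204]
ft_force: [0.1, -0.6, -1.8]
opening: 0.0476
```

apply_moves --increments '[0, 0.2, 2.9, 0, 0, 0, 3.5, 0, 0.3, 4.5, 0, 0, 0, 3.5, 0, 0.3, 4.5, 0, 0, 0, 3.5, 0, 0.3, 4.5, 0, 0, 0, 3.5, 0, 0.3, 4.5, 0, 0, 0, 3.5, 0, 0.3, 4.5, 0, 0, 0, 3.5, 0, 0.3, 4.5, 0, 0, 0, 3.5, 0, 0.3, 4, 0, 0, 0, 3.5, 0, 0.3, 2, 0, 0, 0, 3.5, 0, 0, 1, 0, 0, 0, 3.5, 0, 0, 0, 0, 0, 0, 3.5, 0, 0, 0, 0, 0, 0, 3.5]'

```text
time: 17.35
tcp_pos: [0.5515, 0.2269, 0.1994]
ee_rot: [-1.204, 1.214, 1.203]
ft_force: [0.3, -0.9, -1.1]
opening: 0.0477
```

Run:
```python
from plan import *
s=monitor.read_state();print(s['tcp_pos'],s['opening'],goal(.546,.228,.076,-.7))
```

```text
[0.55147822 0.22687054 0.19943506] 0.047669573923650774 (array([12.34,  0.54,  0.12]), array([ 0.2, -0. , -0. ]), array([ -0.55,   0.11, -12.34]))
```

apply_moves --increments '[4, 0.55, 0.1, 0, 0, 0, 3.5, 4, 0, 0, 0, 0, 0, 3.5, 2.5, 0, 0, 0, 0, 0, 3.5, 1.2, 0, 0, 0, 0, 0, 3.5, 0.6, 0, 0, 0, 0, 0, 3.5, 0, 0, 0, 0, 0, 0, 3.5, 0, 0, 0, 0, 0, 0, 3.5, 0, 0, 0, 0, 0, 0, 7, 0, 0, 0, 0, 0, 0, 7, 0, 0, 0, 0, 0, 0, 7, -2, 0, 0, 0, 0, 0, 7, -4, 0, 0, 0, 0, 0, 7]'

```text
time: 18.55
tcp_pos: [0.5432, 0.2279, 0.1333]
ee_rot: [-1.201, 1.221, 1.207]
ft_force: [0.5, -0.7, 0.1]
opening: 0.0697
```

apply_moves --increments '[-4, 0, 0, 0, 0, 0, 7, -4, 0, -1, 0, 0, 0, 7, 0, -0.26, -4.64, 0, 0, 0, 7, 0, -0.26, -4.64, 0, 0, 0, 7, 0, -0.26, -4.64, 0, 0, 0, 7, 0, -0.26, -4.64, 0, 0, 0, 7, 0, -0.26, -4.64, 0, 0, 0, 7, 0, -0.26, -4.64, 0, 0, 0, 7, 0, -0.26, -4.64, 0, 0, 0, 7, 0, -0.26, -4.64, 0, 0, 0, 7, 0, -0.26, -4.64, 0, 0, 0, 7, 0, -0.26, -4.64, 0, 0, 0, 7]'

```text
time: 19.75
tcp_pos: [0.5677, -0.2473, 0.217]
ee_rot: [-1.203, 1.213, 1.202]
ft_force: [1.0, 0.4, 0.4]
opening: 0.0701
```

apply_moves --increments '[0, 0, 0, -7.8, 0, 0, 7, 0, 0, 0, -7.8, 0, 0, 7, 0, 0, 0, -7.8, 0, 0, 7, 0, 0, 0, 0, 0, 0, 7]'

```text
time: 20.15
tcp_pos: [0.5678, -0.2457, 0.2167]
ee_rot: [-1.497, 0.993, 1.497]
ft_force: [-0.1, -0.1, -1.3]
opening: 0.07
```

```bash
python3 chk.py|grep -v '0 jar'; python3 -c "
from chk import *
sq()
print(goal(.5725,-.2465,.025,23))"
```

```text
20.15 [ 0.5678 -0.2457  0.2167] 0.0700477245054706
0 slim scene [(572, -247, 15, [252, 252, 252]), (574, -351, 16, [232, 234, 230])]
0 square scene [(572, -247, 15, [250, 251, 250]), (574, -352, 16, [231, 233, 229])]
0.05 slim top [(542, 338, 14, [246, 246, 246]), (488, 337, 15, [244, 245, 244]), (598, 336, 14, [247, 247, 247]), (545, 229, 15, [247, 247, 247]), (599, 228, 14, [247, 247, 247])]
0.05 slim scene [(490, 337, 15, [244, 245, 243]), (543, 336, 16, [242, 242, 240]), (599, 336, 16, [244, 244, 242]), (544, 229, 16, [252, 252, 251]), (601, 227, 15, [251, 251, 250])]
0.05 square top [(542, 338, 14, [245, 245, 245]), (488, 337, 15, [243, 244, 243]), (598, 336, 14, [245, 245, 245]), (545, 229, 15, [246, 246, 246]), (599, 228, 14, [247, 247, 247])]
0.05 square scene [(490, 337, 15, [238, 239, 237]), (543, 336, 16, [237, 238, 235]), (598, 336, 16, [239, 239, 236]), (545, 228, 17, [247, 247, 246]), (601, 227, 15, [247, 247, 246])]
0.05 jar top [(594, 119, 28, [247, 247, 246])]
0.05 jar scene [(594, 121, 29, [251, 251, 251])]
scene [ 576. -349.] [49. 48.] 31.9
scene [ 573. -245.] [51. 48.] 22.4
(array([19.18, -0.38, -0.29]), array([-0.2, -0. ,  0. ]), array([  0.47,  -0.12, -19.18]))
```

apply_moves --increments '[4.5, -0.4, -0.3, 0, 0, 0, 7, 4.5, 0, 0, 0, 0, 0, 7, 4.5, 0, 0, 0, 0, 0, 7, 3.5, 0, 0, 0, 0, 0, 7, 2.2, 0, 0, 0, 0, 0, 7, 0, 0, 0, 0, 0, 0, 7, 0, 0, 0, 0, 0, 0, 3.5, 0, 0, 0, 0, 0, 0, 3.5, 0, 0, 0, 0, 0, 0, 3.5, 0, 0, 0, 0, 0, 0, 3.5, 0, 0, 0, 0, 0, 0, 3.5, -3, 0, 0, 0, 0, 0, 3.5]'

```text
time: 21.55
tcp_pos: [0.5695, -0.245, 0.0508]
ee_rot: [-1.49, 0.994, 1.505]
ft_force: [-0.7, -0.3, -2.1]
opening: 0.0479
```

apply_moves --increments '[-4, 0, 0, 0, 0, 0, 3.5, -4, 0, 0, 0, 0, 0, 3.5, -4, 0, 0, 0, 0, 0, 3.5, -2.5, 0, 0, 0, 0, 0, 3.5, 0, 0, 0, 7.9, 0, 0, 3.5, 0, 0, 0, 7.9, 0, 0, 3.5, 0, 0, 0, 7.9, 0, 0, 3.5, 0, 0.3, 3, 0, 0, 0, 3.5, 0, 0.8, 4.5, 0, 0, 0, 3.5, 0, 0.8, 4.5, 0, 0, 0, 3.5, 0, 0.8, 4.5, 0, 0, 0, 3.5, 0, 0.8, 4.5, 0, 0, 0, 3.5]'

```text
time: 22.75
tcp_pos: [0.5395, -0.0346, 0.1992]
ee_rot: [-1.198, 1.216, 1.199]
ft_force: [1.0, 0.4, -1.4]
opening: 0.0483
```

apply_moves --increments '[0, 0.8, 4.5, 0, 0, 0, 3.5, 0, 0.8, 4.5, 0, 0, 0, 3.5, 0, 0.8, 4.5, 0, 0, 0, 3.5, 0, 0.8, 4.5, 0, 0, 0, 3.5, 0, 0.8, 4.5, 0, 0, 0, 3.5, 0, 0.4, 3, 0, 0, 0, 3.5, 0, 0, 1, 0, 0, 0, 3.5, 0, 0, 0, 0, 0, 0, 3.5, 0, 0, 0, 0, 0, 0, 3.5]'

```text
time: 23.65
tcp_pos: [0.5003, 0.2285, 0.1993]
ee_rot: [-1.199, 1.217, 1.199]
ft_force: [-0.8, 0.5, -1.5]
opening: 0.0479
```

Run:
```python
from plan import *
s=monitor.read_state();print(s['tcp_pos'],s['opening'],goal(.491,.228,.076,-.7))
```

```text
[0.50027747 0.22846664 0.19932249] 0.047896992652756036 (array([12.33,  0.92, -0.05]), array([-0.1, -0.1, -0. ]), array([ -0.93,  -0.05, -12.33]))
```

apply_moves --increments '[4, 0.95, 0, 0, 0, 0, 3.5, 4, 0, 0, 0, 0, 0, 3.5, 2.5, 0, 0, 0, 0, 0, 3.5, 1.2, 0, 0, 0, 0, 0, 3.5, 0.6, 0, 0, 0, 0, 0, 3.5, 0, 0, 0, 0, 0, 0, 3.5, 0, 0, 0, 0, 0, 0, 3.5, 0, 0, 0, 0, 0, 0, 7, 0, 0, 0, 0, 0, 0, 7, 0, 0, 0, 0, 0, 0, 7, -2, 0, 0, 0, 0, 0, 7, -4, 0, 0, 0, 0, 0, 7]'

```text
time: 24.85
tcp_pos: [0.4881, 0.2286, 0.1336]
ee_rot: [-1.197, 1.223, 1.203]
ft_force: [-0.3, 0.1, 0.5]
opening: 0.0697
```

apply_moves --increments '[-4, 0, 0, 0, 0, 0, 7, -4, -0.2, -1, 0, 0, 0, 7, 0, -0.7, -4.7, 0, 0, 0, 7, 0, -0.7, -4.7, 0, 0, 0, 7, 0, -0.7, -4.7, 0, 0, 0, 7, 0, -0.7, -4.7, 0, 0, 0, 7, 0, -0.7, -4.7, 0, 0, 0, 7, 0, -0.7, -4.7, 0, 0, 0, 7, 0, -0.7, -4.7, 0, 0, 0, 7, 0, -0.7, -4.7, 0, 0, 0, 7, 0, -0.7, -4.7, 0, 0, 0, 7, 0, -0.7, -4.7, 0, 0, 0, 7]'

```text
time: 26.05
tcp_pos: [0.5561, -0.2534, 0.2169]
ee_rot: [-1.199, 1.215, 1.198]
ft_force: [0.6, -0.3, 0.1]
opening: 0.0702
```

apply_moves --increments '[0, -0.7, -4.7, 0, 0, 0, 7, 0, -0.7, -4.7, 0, 0, 0, 7, 0, 0, -0.5, 0, 0, 0, 7, 0, 0, 0, -7.9, 0, 0, 7, 0, 0, 0, -7.9, 0, 0, 7, 0, 0, 0, -7.9, 0, 0, 7, 0, 0, 0, -7.9, 0, 0, 7, 0, 0, 0, 0, 0, 0, 7]'

```text
time: 26.85
tcp_pos: [0.5687, -0.3497, 0.2168]
ee_rot: [-1.593, 0.904, 1.593]
ft_force: [-0.1, -0.4, 0.4]
opening: 0.0695
```

```bash
python3 chk.py; python3 -c "
from chk import *
sq()
print(goal(.5745,-.351,.025,30.5))"
```

```text
26.85 [ 0.5687 -0.3497  0.2168] 0.06948623339505505
0 slim top []
0 slim scene [(575, -351, 16, [253, 253, 252])]
0 square top []
0 square scene [(574, -351, 16, [251, 251, 251])]
0 jar top [(443, -45, 28, [248, 248, 248]), (346, -58, 28, [80, 223, 116]), (460, -145, 29, [247, 247, 247]), (330, -159, 29, [48, 231, 230])]
0 jar scene [(443, -45, 29, [252, 252, 252]), (347, -56, 30, [57, 222, 104]), (460, -145, 29, [252, 252, 252]), (331, -157, 30, [16, 234, 234])]
0.05 slim top [(543, 338, 14, [246, 246, 245]), (488, 337, 15, [244, 244, 243]), (597, 336, 14, [246, 247, 247]), (490, 230, 15, [247, 247, 247]), (545, 229, 15, [247, 247, 247]), (599, 228, 14, [247, 247, 247])]
0.05 slim scene [(489, 337, 15, [246, 247, 246]), (543, 337, 15, [245, 246, 244]), (599, 335, 16, [247, 247, 246]), (491, 231, 16, [250, 250, 249]), (544, 229, 17, [252, 252, 251]), (601, 227, 16, [252, 253, 252])]
0.05 square top [(543, 338, 14, [245, 245, 244]), (488, 337, 15, [243, 243, 242]), (597, 336, 14, [244, 244, 243]), (490, 230, 15, [247, 247, 247]), (545, 229, 15, [246, 246, 246]), (599, 227, 14, [247, 247, 247])]
0.05 square scene [(489, 337, 15, [242, 242, 241]), (543, 337, 15, [242, 242, 240]), (598, 336, 15, [242, 243, 241]), (491, 231, 16, [247, 247, 246]), (544, 230, 17, [249, 249, 248]), (601, 227, 16, [250, 250, 250])]
0.05 jar top [(594, 119, 29, [246, 246, 246])]
0.05 jar scene [(593, 120, 30, [252, 252, 252])]
top [ 573. -352.] [48. 48.] 29.0
scene [ 577. -349.] [50. 48.] 30.4
(array([19.17, -0.46, -0.37]), array([0.2, 0. , 0. ]), array([  0.58,  -0.08, -19.17]))
```

Good. Next is square 3, which goes to x 0.436.

apply_moves --increments '[4.5, -0.45, -0.35, 0, 0, 0, 7, 4.5, 0, 0, 0, 0, 0, 7, 4.5, 0, 0, 0, 0, 0, 7, 3.5, 0, 0, 0, 0, 0, 7, 2.2, 0, 0, 0, 0, 0, 7, 0, 0, 0, 0, 0, 0, 7, 0, 0, 0, 0, 0, 0, 3.5, 0, 0, 0, 0, 0, 0, 3.5, 0, 0, 0, 0, 0, 0, 3.5, 0, 0, 0, 0, 0, 0, 3.5, 0, 0, 0, 0, 0, 0, 3.5, -3, 0, 0, 0, 0, 0, 3.5]'

```text
time: 28.25
tcp_pos: [0.5715, -0.3493, 0.0506]
ee_rot: [-1.585, 0.904, 1.601]
ft_force: [0.1, -1.0, -2.0]
opening: 0.0477
```

apply_moves --increments '[-4, 0, 0, 0, 0, 0, 3.5, -4, 0, 0, 0, 0, 0, 3.5, -4, 0, 0, 0, 0, 0, 3.5, -2.5, 0, 0, 0, 0, 0, 3.5, 0, 0, 0, 7.8, 0, 0, 3.5, 0, 0, 0, 7.8, 0, 0, 3.5, 0, 0, 0, 7.8, 0, 0, 3.5, 0, 0, 0, 7.8, 0, 0, 3.5, 0, 0.5, 3, 0, 0, 0, 3.5, 0, 1.1, 4.6, 0, 0, 0, 3.5, 0, 1.1, 4.6, 0, 0, 0, 3.5, 0, 1.1, 4.6, 0, 0, 0, 3.5]'

```text
time: 29.45
tcp_pos: [0.5365, -0.1815, 0.1992]
ee_rot: [-1.203, 1.213, 1.204]
ft_force: [0.4, 0.8, -2.0]
opening: 0.0478
```

apply_moves --increments '[0, 1.1, 4.6, 0, 0, 0, 3.5, 0, 1.1, 4.6, 0, 0, 0, 3.5, 0, 1.1, 4.6, 0, 0, 0, 3.5, 0, 1.1, 4.6, 0, 0, 0, 3.5, 0, 1.1, 4.6, 0, 0, 0, 3.5, 0, 1.1, 4.6, 0, 0, 0, 3.5, 0, 1.1, 4.6, 0, 0, 0, 3.5, 0, 1.1, 4.6, 0, 0, 0, 3.5, 0, 0.8, 3, 0, 0, 0, 3.5, 0, 0.3, 1, 0, 0, 0, 3.5, 0, 0, 0, 0, 0, 0, 3.5]'

```text
time: 30.55
tcp_pos: [0.4408, 0.2263, 0.1994]
ee_rot: [-1.206, 1.212, 1.206]
ft_force: [-0.7, 0.4, -0.2]
opening: 0.0479
```

Run:
```python
from plan import *
s=monitor.read_state();print(s['tcp_pos'],s['opening'],goal(.437,.2285,.076,-.7))
```

```text
[0.44079273 0.22627383 0.19943227] 0.04792767854919282 (array([12.34,  0.38,  0.23]), array([ 0.4, -0. , -0. ]), array([ -0.38,   0.22, -12.34]))
```

apply_moves --increments '[4, 0.4, 0.2, 0, 0, 0, 3.5, 4, 0, 0, 0.4, 0, 0, 3.5, 2.5, 0, 0, 0, 0, 0, 3.5, 1.2, 0, 0, 0, 0, 0, 3.5, 0.6, 0, 0, 0, 0, 0, 3.5, 0, 0, 0, 0, 0, 0, 3.5, 0, 0, 0, 0, 0, 0, 3.5, 0, 0, 0, 0, 0, 0, 7, 0, 0, 0, 0, 0, 0, 7, 0, 0, 0, 0, 0, 0, 7, -2, 0, 0, 0, 0, 0, 7, -4, 0, 0, 0, 0, 0, 7]'

```text
time: 31.75
tcp_pos: [0.4347, 0.2267, 0.1338]
ee_rot: [-1.198, 1.223, 1.203]
ft_force: [0.8, 0.5, -0.2]
opening: 0.0696
```

apply_moves --increments '[-4, 0, 0, 0, 0, 0, 8, -4, 0, -1, 0, 0, 0, 8, 0, -0.1, -4.4, 0, 0, 0, 8, 0, -0.1, -4.4, 0, 0, 0, 8, 0, -0.1, -4.4, 0, 0, 0, 8, 0, -0.1, -4.4, 0, 0, 0, 8, 0, -0.1, -4.4, 0, 0, 0, 8, 0, -0.1, -4.4, 0, 0, 0, 8, 0, 0, 0, 0, 0, 0, 8, 0, 0, 0, 0, 0, 0, 8]'

```text
time: 32.75
tcp_pos: [0.4395, -0.047, 0.2168]
ee_rot: [-1.197, 1.216, 1.197]
ft_force: [0.6, -0.2, 0.2]
opening: 0.0801
```

```bash
python3 chk.py | grep -v '0 s'; python3 -c "
from chk import *
print(goal(.443,-.045,.018,0))"
```

```text
32.75 [ 0.4395 -0.047   0.2168] 0.08009227477614114
0 jar top [(335, -55, 26, [80, 219, 111])]
0 jar scene [(443, -43, 31, [252, 252, 252]), (347, -58, 30, [54, 215, 99]), (459, -145, 30, [248, 249, 248]), (330, -159, 30, [16, 219, 219])]
0.05 slim top [(488, 338, 15, [244, 245, 244]), (543, 338, 14, [246, 246, 246]), (597, 336, 14, [246, 246, 246]), (490, 230, 15, [247, 247, 247]), (545, 230, 15, [247, 247, 247]), (436, 228, 15, [246, 245, 245]), (599, 227, 14, [247, 247, 247])]
0.05 slim scene [(543, 338, 16, [244, 244, 243]), (490, 337, 15, [245, 246, 244]), (599, 335, 15, [246, 246, 244]), (490, 231, 16, [252, 252, 251]), (545, 230, 16, [251, 251, 250]), (601, 228, 15, [251, 251, 250]), (438, 227, 17, [251, 251, 251])]
0.05 square top [(488, 338, 15, [243, 243, 242]), (543, 338, 14, [245, 245, 244]), (597, 336, 14, [243, 243, 242]), (490, 230, 15, [247, 247, 247]), (545, 230, 15, [246, 246, 246]), (436, 228, 16, [244, 244, 244]), (599, 227, 14, [247, 246, 246])]
0.05 square scene [(543, 338, 16, [240, 240, 238]), (490, 337, 15, [240, 241, 239]), (599, 335, 15, [242, 242, 240]), (490, 231, 16, [247, 247, 246]), (545, 230, 16, [247, 248, 247]), (601, 228, 15, [248, 248, 248]), (438, 227, 17, [246, 247, 246])]
0.05 jar top [(594, 119, 29, [247, 247, 246])]
0.05 jar scene [(595, 121, 30, [252, 252, 251])]
(array([19.87, -0.34,  0.05]), array([-0.7,  0. ,  0. ]), array([  0.34,   0.06, -19.87]))
```

apply_moves --increments '[4.5, -0.35, 0.1, 0, 0, 0, 8, 4.5, 0, 0, 0, 0, 0, 8, 4.5, 0, 0, 0, 0, 0, 8, 4, 0, 0, 0, 0, 0, 8, 2.3, 0, 0, 0, 0, 0, 8, 0, 0, 0, 0, 0, 0, 8, 0, 0, 0, 0, 0, 0, 4.5, 0, 0, 0, 0, 0, 0, 4.5, 0, 0, 0, 0, 0, 0, 4.5, 0, 0, 0, 0, 0, 0, 4.5, 0, 0, 0, 0, 0, 0, 4.5, -3, 0, 0, 0, 0, 0, 4.5]'

```text
time: 34.05
tcp_pos: [0.4397, -0.0448, 0.0457]
ee_rot: [-1.194, 1.22, 1.205]
ft_force: [-1.3, 1.0, -2.2]
opening: 0.0578
```

apply_moves --increments '[-4, 0, 0, 0, 0, 0, 4.5, -4, 0, 0, 0, 0, 0, 4.5, -4, 0, 0, 0, 0, 0, 4.5, -3, 0, 0, 0, 0, 0, 4.5, 0, -2, 3.5, 0, 0, 0, 4.5, 0, -2, 4, 0, 0, 0, 4.5, 0, -2, 4, 0, 0, 0, 4.5, 0, -2, 3.5, 0, 0, 0, 4.5, 0, -0.7, 1.5, 0, 0, 0, 4.5, 0, 0, 0, 0, 0, 0, 4.5, 0, 0, 0, 0, 0, 0, 4.5]'

```text
time: 35.15
tcp_pos: [0.5316, 0.1178, 0.1981]
ee_rot: [-1.199, 1.217, 1.2]
ft_force: [-1.0, -0.1, -2.9]
opening: 0.0577
```

Run:
```python
from plan import *
s=monitor.read_state();print(s['tcp_pos'],s['opening'],goal(.530,.1205,.069,-.7))
```

```text
[0.53163692 0.11778    0.1980594 ] 0.05765887625728368 (array([12.91,  0.15,  0.28]), array([-0.1, -0. , -0.1]), array([ -0.16,   0.27, -12.91]))
```

apply_moves --increments '[4, 0.15, 0.3, 0, 0, 0, 4.5, 4, 0, 0, 0, 0, 0, 4.5, 2.8, 0, 0, 0, 0, 0, 4.5, 1.2, 0, 0, 0, 0, 0, 4.5, 0.9, 0, 0, 0, 0, 0, 4.5, 0, 0, 0, 0, 0, 0, 4.5, 0, 0, 0, 0, 0, 0, 4.5, 0, 0, 0, 0, 0, 0, 7.8, 0, 0, 0, 0, 0, 0, 7.8, 0, 0, 0, 0, 0, 0, 7.8, -2, 0, 0, 0, 0, 0, 7.8, -4, 0, 0, 0, 0, 0, 7.8]'

```text
time: 36.35
tcp_pos: [0.5281, 0.121, 0.1267]
ee_rot: [-1.196, 1.222, 1.204]
ft_force: [0.4, -0.0, -0.3]
opening: 0.0778
```

apply_moves --increments '[-4, 0, 0, 0, 0, 0, 8, -4, 0, -1, 0, 0, 0, 8, 0, 1.2, -4.2, 0, 0, 0, 8, 0, 1.2, -4.2, 0, 0, 0, 8, 0, 1.2, -4.2, 0, 0, 0, 8, 0, 1.2, -4.3, 0, 0, 0, 8, 0, 1.2, -4.3, 0, 0, 0, 8, 0, 1, -4.3, 0, 0, 0, 8, 0, 0, 0, 0, 0, 0, 8, 0, 0, 0, 0, 0, 0, 8]'

```text
time: 37.35
tcp_pos: [0.4571, -0.1433, 0.2099]
ee_rot: [-1.197, 1.216, 1.197]
ft_force: [0.3, -0.6, 0.2]
opening: 0.08
```

```bash
python3 chk.py | grep jar; python3 -c "
from chk import *
print(goal(.460,-.145,.018,0))"
```

```text
0 jar top [(346, -58, 28, [75, 223, 113]), (330, -159, 29, [50, 232, 230])]
0 jar scene [(347, -58, 30, [55, 216, 100]), (459, -144, 30, [250, 251, 250]), (330, -159, 30, [15, 230, 230])]
0.05 jar top [(530, 121, 28, [247, 247, 247]), (594, 119, 29, [247, 247, 246])]
0.05 jar scene [(529, 121, 30, [251, 251, 250]), (594, 120, 29, [251, 251, 251])]
(array([19.17, -0.25, -0.32]), array([-0.7,  0. ,  0. ]), array([  0.25,  -0.31, -19.17]))
```

apply_moves --increments '[4.5, -0.25, -0.2, 0, 0, 0, 8, 4.5, 0, 0, 0, 0, 0, 8, 4.5, 0, 0, 0, 0, 0, 8, 3.5, 0, 0, 0, 0, 0, 8, 2.1, 0, 0, 0, 0, 0, 8, 0, 0, 0, 0, 0, 0, 8, 0, 0, 0, 0, 0, 0, 4.5, 0, 0, 0, 0, 0, 0, 4.5, 0, 0, 0, 0, 0, 0, 4.5, 0, 0, 0, 0, 0, 0, 4.5, 0, 0, 0, 0, 0, 0, 4.5, -3, 0, 0, 0, 0, 0, 4.5]'

```text
time: 38.65
tcp_pos: [0.4565, -0.1433, 0.0456]
ee_rot: [-1.193, 1.219, 1.206]
ft_force: [0.3, -0.3, -1.3]
opening: 0.058
```

apply_moves --increments '[-4, 0, 0, 0, 0, 0, 4.5, -4, 0, 0, 0, 0, 0, 4.5, -4, 0, 0, 0, 0, 0, 4.5, -3, 0, 0, 0, 0, 0, 4.5, 0, -0.1, 3.5, 0, 0, 0, 4.5, 0, -0.1, 4.5, 0, 0, 0, 4.5, 0, -0.1, 4.5, 0, 0, 0, 4.5, 0, -0.1, 4.5, 0, 0, 0, 4.5, 0, -0.1, 4.5, 0, 0, 0, 4.5, 0, -0.1, 3.5, 0, 0, 0, 4.5, 0, 0, 1.5, 0, 0, 0, 4.5, 0, 0, 0, 0, 0, 0, 4.5]'

```text
time: 39.85
tcp_pos: [0.4687, 0.1218, 0.1982]
ee_rot: [-1.201, 1.215, 1.202]
ft_force: [-0.3, 0.5, -1.9]
opening: 0.0578
```

Run:
```python
from plan import *
s=monitor.read_state();print(s['tcp_pos'],s['opening'],goal(.466,.121,.069,-.7))
```

```text
[0.46867863 0.12183616 0.1981963 ] 0.057841995833580837 (array([12.92,  0.25, -0.09]), array([ 0.1,  0. , -0.1]), array([ -0.27,  -0.08, -12.92]))
```

apply_moves --increments '[4, 0.25, -0.1, 0, 0, 0, 4.5, 4, 0, 0, 0, 0, 0, 4.5, 2.8, 0, 0, 0, 0, 0, 4.5, 1.2, 0, 0, 0, 0, 0, 4.5, 0.9, 0, 0, 0, 0, 0, 4.5, 0, 0, 0, 0, 0, 0, 4.5, 0, 0, 0, 0, 0, 0, 4.5, 0, 0, 0, 0, 0, 0, 7.8, 0, 0, 0, 0, 0, 0, 7.8, 0, 0, 0, 0, 0, 0, 7.8, -2, 0, 0, 0, 0, 0, 7.8, -4, 0, 0, 0, 0, 0, 7.8]'

```text
time: 41.05
tcp_pos: [0.4641, 0.1188, 0.1269]
ee_rot: [-1.196, 1.222, 1.204]
ft_force: [0.9, -0.4, 0.3]
opening: 0.0777
```

apply_moves --increments '[-4, 0, 0, 0, 0, 0, 8, -4, 0, -2, 0, 0, 0, 8, -2, 0, -4.2, 0, 0, 0, 8, 0, 0, -4.5, 0, 0, 0, 8, 0, 0, -4.5, 0, 0, 0, 8, 0, 0, -4.5, 0, 0, 0, 8, 0, 0, -4.5, 0, 0, 0, 8, 0, 0, -4.5, 0, 0, 0, 8, 0, 0, 0, 0, 0, 0, 8, 0, 0, 0, 0, 0, 0, 8]'

```text
time: 42.05
tcp_pos: [0.4627, -0.1683, 0.2297]
ee_rot: [-1.197, 1.216, 1.198]
ft_force: [0.1, -0.8, 0.0]
opening: 0.0802
```

```bash
python3 chk.py | grep -v '0 s'
python3 - <<'E'
from h import *
a=grab('top','t2.png')[0]; b=grab('scene','s2.png')[0]
for n in('top','scene'):
    p,d,c=grab(n);X=cloud(d,c)[d>0]
    for x in(.437,.4905,.545,.60):
        s=X[(abs(X[:,0]-x)<.026)&(abs(X[:,1]-.229)<.035)&(X[:,2]>.107)&(X[:,2]<.121)]
        print(n,x,np.round(cv2.minAreaRect(s[:,:2].astype(np.float32)*1000)[2],1),len(s))
cv2.imwrite('pics/f.png',np.hstack([cv2.resize(a[150:330,80:290],(400,343)),cv2.resize(b[140:280,250:480],(400,343))])[:,:,::-1])
E
```

```text
42.05 [ 0.4627 -0.1683  0.2297] 0.08018160922279688
0 jar top [(346, -58, 28, [74, 222, 112])]
0 jar scene [(346, -59, 31, [55, 217, 100]), (330, -159, 30, [15, 230, 229])]
0.05 slim top [(488, 338, 15, [244, 244, 244]), (543, 338, 14, [246, 246, 246]), (598, 336, 14, [247, 247, 247]), (490, 230, 15, [247, 247, 247]), (544, 229, 14, [247, 247, 247]), (436, 228, 15, [245, 245, 245]), (599, 227, 14, [247, 247, 247])]
0.05 slim scene [(544, 339, 16, [244, 244, 242]), (490, 337, 15, [245, 246, 245]), (599, 337, 15, [246, 246, 244]), (491, 230, 16, [250, 251, 250]), (438, 229, 16, [250, 250, 250]), (601, 228, 16, [252, 252, 251]), (545, 227, 17, [251, 251, 250])]
0.05 square top [(543, 338, 14, [245, 245, 244]), (488, 337, 15, [242, 242, 242]), (598, 336, 14, [243, 243, 242]), (490, 230, 15, [247, 247, 247]), (545, 230, 15, [246, 246, 246]), (436, 228, 15, [243, 243, 243]), (599, 227, 14, [246, 246, 246])]
0.05 square scene [(544, 339, 16, [241, 241, 239]), (490, 337, 15, [241, 242, 240]), (599, 337, 15, [239, 240, 237]), (491, 230, 16, [249, 249, 248]), (438, 229, 16, [246, 247, 246]), (601, 228, 16, [247, 248, 247]), (545, 227, 17, [247, 247, 246])]
0.05 jar top [(530, 121, 28, [247, 247, 247]), (466, 119, 29, [246, 246, 246]), (594, 119, 28, [246, 247, 246])]
0.05 jar scene [(466, 120, 29, [251, 251, 251])]
top 0.437 89.3 345
top 0.4905 0.5 368
top 0.545 89.8 339
top 0.6 89.9 328
scene 0.437 2.2 202
scene 0.4905 0.8 238
scene 0.545 0.4 272
scene 0.6 89.1 314
```

View pics/f.png

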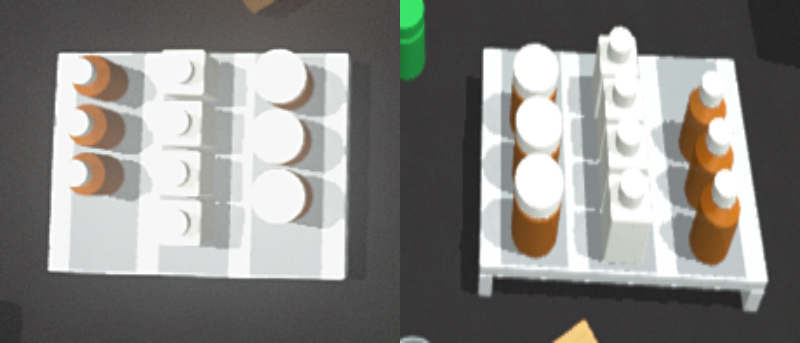

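View pics/s2.png

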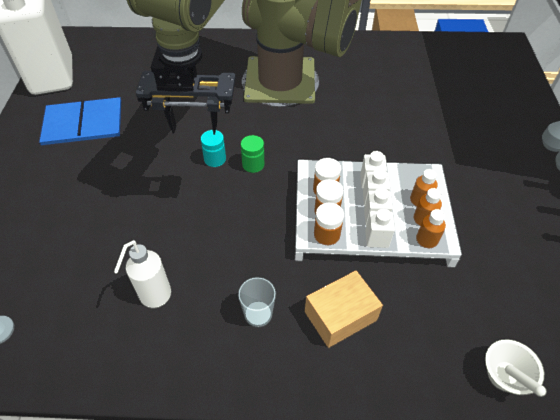

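The pictures show three complete rows, the bench clear of white-capped containers, and the bystanders and look-alikes where they were.

```bash
python3 -c "
from bench import manip
print(manip.hand_in())"
```

```text
the job is handed in; nothing more can be done
None
```

All seven loose containers (two slim, three square, two wide jars) are on the shelf, each in a row next to its own kind, and the job is handed in. It took about 42 s of the 210 s; `hand_in` gave no verdict.

| Check (from the top and scene cameras) | Last reading |
|---|---|
| Slim centre spacing | about 54–56 mm (gaps about 6–8 mm) |
| Square centre spacing | about 53–56 mm (gaps about 5–8 mm) |
| Jar centre spacing | about 64 mm (gaps about 6 mm) |
| Offset from the mat's middle line | about 3 mm or less |
| Square bottles' turn from the shelf | about 0 to 3° |
| Containers already on the shelf | unmoved within measurement error |

- **Upright:** I judged this from the pictures and the level cap heights, not by measuring tilt.
- **Bystanders:** the wash bottle, beaker and carton look unmoved in the last picture. The green and turquoise jars were left alone.
- **Disagreements:** the two cameras' raw positions differed by about 3 mm, so I averaged them. In the last check the scene camera picked out only one of the three jar caps. The top camera measured all three, and both pictures show them.
- **Knock:** I saw no container knocked aside during the run.

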